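# Set a press tile to the gauge spacer and hold it down

## Task

One of the two press-tile stands on the sample bench has its white tile raised high enough for the orange spacer. Lay the spacer flat on that stand's base, slide it straight in from the front under the tile until you feel it against the depth stop, and let go of it; then push the tile down with the fingertips until it sits flush on the spacer and finish while still holding it pressed there, with a firm steady push of 10 to 20 newtons. Do not shift the tile of the other stand, and leave the jar, the steel cup and the brush alone.

Things in the scene. Friction and masses are not known exactly. Their poses are not given: they have to be found in the camera images.
- spacer: Loose gauge spacer, about 220 g: an orange flat tongue 110 x 36 mm and 12 mm thick, with a dark steel grip block standing upright on its rear end (20 mm in x, 24 mm in y, from 12 to 60 mm above the underside), to be pinched across y from above. Origin on the underside, below the middle of the grip block; x points along the tongue to its tip, z up. The tongue runs from x = -10 to +100 mm. The centre of mass is near the grip block. Lies flat on the bench at the start.
- spacer_tip (a point): Middle of the lower edge of the tongue's free end, at x = 100 mm, z = 0 in the spacer's frame.
- stand_a: One of two identical, fixed setting stands: grey base plate 175 x 90 x 10 mm. Origin on the bench under the centre of its press tile; x points from the open front (robot's side) to the back, y left, z up. The base runs from x = -110 to +65 mm, its top is at z = 10 mm, and it is empty in front of the tile (apron). Two steel columns (12 mm dia, tops at z = 82 mm) stand at x = 50, y = +-34 mm at the back.
- tile_a (a joint): Height of stand_a's press tile: the value is the open gap (m) between the base's top and the tile's flat underside, 0 to 0.026. The tile (white, on a steel carrier, 70 mm in x by 80 mm in y, 14 mm thick in all, x = -35 to +35 mm in the stand's frame) is guided level, slides straight up and down on the two columns, is counterbalanced and stays where it is left; moving it takes about 2 N.
- tile_a_top (a point): Centre of the top face of stand_a's press tile, the place to press (24 mm plus the gap above the bench). Axes as the stand's.
- stop_a_face (a point): Foot of stand_a's depth stop, a brass block 30 mm wide (y) and 6 mm high on the base under the tile, clamped hard at a depth that varies (40 to 60 mm behind the tile's front edge; its rod with a black knob comes out at the back). The point lies on the base's top, in the middle of the face that looks to the front. Axes as the stand's.
- stand_b: One of two identical, fixed setting stands: grey base plate 175 x 90 x 10 mm. Origin on the bench under the centre of its press tile; x points from the open front (robot's side) to the back, y left, z up. The base runs from x = -110 to +65 mm, its top is at z = 10 mm, and it is empty in front of the tile (apron). Two steel columns (12 mm dia, tops at z = 82 mm) stand at x = 50, y = +-34 mm at the back.
- tile_b (a joint): Height of stand_b's press tile: the value is the open gap (m) between the base's top and the tile's flat underside, 0 to 0.026. The tile (white, on a steel carrier, 70 mm in x by 80 mm in y, 14 mm thick in all, x = -35 to +35 mm in the stand's frame) is guided level, slides straight up and down on the two columns, is counterbalanced and stays where it is left; moving it takes about 2 N.
- tile_b_top (a point): Centre of the top face of stand_b's press tile, the place to press (24 mm plus the gap above the bench). Axes as the stand's.
- stop_b_face (a point): Foot of stand_b's depth stop, a brass block 30 mm wide (y) and 6 mm high on the base under the tile, clamped hard at a depth that varies (40 to 60 mm behind the tile's front edge; its rod with a black knob comes out at the back). The point lies on the base's top, in the middle of the face that looks to the front. Axes as the stand's.
- jar: Bystander: closed amber jar, 60 mm dia, 85 mm high, loose. Origin under its centre.
- cup: Bystander: open steel cup, 72 mm dia at the rim, 60 mm high, loose. Origin under its centre.
- brush: Bystander: small wooden brush lying on the bench, loose.

How it is judged (in metres and radians):
On the way:
1. the spacer lies flat and straight under the raised tile, its tip home against the depth stop, released, the tile not yet pressed (x of spacer_tip in the frame of stop_a_face between -0.004 and 0.003 m and y of spacer_tip in the frame of stop_a_face between -0.012 and 0.012 m and z of spacer_tip in the frame of stop_a_face between -0.002 and 0.003 m and angle between the x axis of spacer and the x axis of stand_a, either way round below 0.15 rad and angle between spacer's own z axis and vertical below 0.05 rad and value of joint tile_a above 0.0145 m and contact force between the fingers and spacer below 0.5 N), for 0.1 s.
At the end, for the whole second after the job is handed in: Spacer flat on the wide-gap stand's base, straight within 0.15 rad, tip within 4 mm of the stop and 12 mm of its middle, untouched by the fingers; tile down on it (gap 10.5 to 13.5 mm) pressing it with over 3 N, the fingers still pushing the tile with 5 to 40 N (x of spacer_tip in the frame of stop_a_face between -0.004 and 0.003 m and y of spacer_tip in the frame of stop_a_face between -0.012 and 0.012 m and z of spacer_tip in the frame of stop_a_face between -0.002 and 0.003 m and angle between the x axis of spacer and the x axis of stand_a, either way round below 0.15 rad and angle between spacer's own z axis and vertical below 0.05 rad and value of joint tile_a between 0.0105 and 0.0135 m and contact force between tile_a and spacer above 3 N and contact force between the fingers and tile_a between 5 and 40 N and contact force between the fingers and spacer below 0.5 N and linear speed of spacer below 0.02 m/s); the arm keeps its last pose, push and grip.
It fails at once if the tile of the stand with the narrow gap is shifted by more than 3 mm (distance of tile_b_top from where it was at the start of the episode above 0.003 m).
It fails at once if the jar, the cup or the brush is moved by more than 15 mm (distance of any of jar, cup, brush from where it was at the start of the episode above 0.015 m).
It fails at once if a tile is struck or pressed with more than 60 N (contact force between the fingers and tile_a above 60 N or contact force between the fingers and tile_b above 60 N).
It also fails if it takes over 53 s, if anything falls off the work surface, if the arm or the gripper's body presses on something with over 40 N, if the wrist force passes 120 N, or if a joint passes its speed limit or range.

## Robot

A 6-joint arm with a two-finger parallel gripper is mounted at the origin on the work surface. World frame = base frame: x ahead of the robot, y to its left, z up, the work surface at z = 0. Lengths are in mm, angles in rad, forces in N, time in s.
With the tool pointing down it reaches from about 400 to 925 mm from the base axis. Payload 12.5 kg.
Tool frame: the origin (TCP) lies between the finger pads; the fingertips stand 11 mm ahead of it and the grasp point (between the pads) lies 8 mm behind it (env.tip_extent is the distance from the TCP to the fingertips, in mm); x points along the fingers, z is the direction in which the jaws open and shut, and the axes are right-handed (so a half turn about x gives the same grasp; the last joint's range is limited). The gripper opens to 95 mm and grips with 3 to 60 N. Pads are 20 mm wide; open, the fingers measure 119 mm over their backs; the gripper's body (75 mm by 180 mm) begins 59 mm behind the grasp point.
Start: joints at [-1.258, 0.491, 1.559, -0, 1.092, -0.106], TCP at [254.189, -570.993, 225.661] pointing down, gripper open.
Joint ranges: [-3.1, 3.1], [-0.84, 2.19], [0.05, 2.79], [-1.13, 4.28], [0.06, 2.93], [-2.69, 2.69]. Speed limits (rad/s): [2.22, 2.22, 2.79, 3.14, 3.14, 3.14].

## Interface

Orientations are given as [roll, pitch, yaw] about the fixed x, y, z axes, in that order (R = Rz(yaw) Ry(pitch) Rx(roll)).
In Python, from cell import status, imaging, env gives the robot as it stands. The module is installed in compiled form; this text tells all that it offers.
- The arm moves only by the tool apply_moves, never from a script. Its argument "increments" is a list of rows, each a list of 5 numbers: the closure, from 0 (fully open) to 1 (shut), then the shift along the tool's x, y, z in mm, then the turn about the tool's x in degrees. A call has 1 to 10 rows; each row shifts and turns the commanded pose from where the row before left it, along the tool's axes as they then stand; what a row does not reach is not made up. A row lasts 1/10 s, in which the tool goes at most 50 mm and 8.59 degrees, less where a joint would pass 70% of its speed; a pose out of reach is approached as far as the arm can. A call with a gripper value outside its range is refused whole. The fingers move at their own pace and stop on an object; the grip force is fixed at half the most. Time passes only in rows, so rows that do not move let the fingers close. It gives the time, the measured TCP pose, the force and the opening at its end, in the units of the state.
- status.state(): the state, without advancing time (a new reading comes with each control period).
- imaging.read_camera(name): name is "scene" or "top"; returns a dict with "pixels" (420x560x3 uint8, red, green, blue), "fovy" (degrees; the focal length in pixels is half the picture's height over the tangent of half this angle, whatever the lens; pixels are square), "cx", "cy" (the principal point, pixels), "distortion" ([k1, k2, p1, p2, k3] as OpenCV has them; the pictures are not rectified), "R" (3x3) and "t" (3): a world point X has camera coordinates R X + t. Camera axes: x right, y down, z forward; pixel columns grow to the right and rows downward; lengths in mm; the calibration is good to about 2 mm. A picture is of the moment at which its call begins. There is no depth.
- env.job_done(): hands the job in, once; it reports no verdict.
The state is a dict: "t": time; "joints": joint angles; "qvel": joint speeds; "tau": joint torques, N m; "eef_pos": TCP position; "tcp_rot": TCP orientation; "ft_force": force on the tool from outside, world axes, zero at the start; "moment": the same for the moment, N m; "opening": opening from 0.0 (shut) to 1.0 (fully open).
Only numpy, scipy, OpenCV 4.12 (cv2) and the standard library are available. Lean on these libraries where they do the work, as an engineer would, in place of code of your own. Each camera call takes 0.05 s, during which the arm holds its last target. There are 200 camera calls.

## Working session

There is one attempt and no reset: what is moved stays moved. The work goes in short steps, Python scripts to look and compute and a tool call to move; the robot and the scene stay as the last step left them, time stands still between calls to the robot, and variables do not carry over. Pictures are saved under pics/ and viewed, about 8 in all and at most 12, crops included, and the job is handed in when it is done.

Besides the shell and the picture viewer there is one more tool, called as name(argument=value, ...), one argument or row to a line, values as JSON. apply_moves: Moves the arm, as the interface text tells. Its arguments: {"type":"object","properties":{"increments":{"type":"array"}},"required":["increments"]}

```bash
mkdir -p pics; cat > h.py <<'E'
import numpy as np,cv2,pickle
from cell import status,imaging,env
def snap(name,tag):
    d=imaging.read_camera(name); pickle.dump(d,open(f'pics/{tag}.pkl','wb'))
    cv2.imwrite(f'pics/{tag}.png',d['pixels'][:,:,::-1]); return d
def load(tag): return pickle.load(open(f'pics/{tag}.pkl','rb'))
def K(d):
    f=d['pixels'].shape[0]/2/np.tan(np.radians(d['fovy'])/2)
    return np.array([[f,0,d['cx']],[0,f,d['cy']],[0,0,1.]])
def ray(d,uv):
    p=cv2.undistortPoints(np.array(uv,float).reshape(-1,1,2),K(d),np.array(d['distortion'],float)).reshape(-1,2)
    R=np.array(d['R']);c=-R.T@np.array(d['t']); v=np.c_[p,np.ones(len(p))]@R
    return c,v
def onz(d,uv,z):
    c,v=ray(d,uv); return c+v*((z-c[2])/v[:,2])[:,None]
def proj(d,X):
    r,_=cv2.Rodrigues(np.array(d['R'],float))
    return cv2.projectPoints(np.array(X,float).reshape(-1,1,3),r,np.array(d['t'],float),K(d),np.array(d['distortion'],float))[0].reshape(-1,2)
E
python3 - <<'E'
from h import *
a=snap('scene','s0');b=snap('top','t0')
for d in(a,b): print(d['fovy'],-np.array(d['R']).T@d['t'])
print(status.state())
E
```

```text
52.90951494894017 [1064.00107365 -297.98431619 1002.19677843]
43.51678753663288 [ 465.09715485  -13.2170513  1196.86344051]
{'t': 0.1, 'joints': array([-1.25759728e+00,  4.91486308e-01,  1.55941992e+00, -6.20362569e-06,
        1.09170636e+00, -1.05606125e-01]), 'qvel': array([ 0.00030145, -0.0009409 , -0.00203975,  0.0013072 , -0.00175579,
        0.00052489]), 'tau': array([ 4.94544336e-03, -6.13618469e+01, -2.58605844e+01,  6.94885617e-02,
        4.70420870e-02, -5.11933843e-05]), 'eef_pos': array([ 254.115602  , -570.76582807,  225.11742377]), 'tcp_rot': array([3.0413812 , 1.56977638, 1.88939291]), 'ft_force': array([ 0.26505767, -0.34301853,  0.29725699]), 'moment': array([ 0.00784218,  0.0110123 , -0.01547592]), 'opening': 1.0008009732527234}
```

View pics/s0.png

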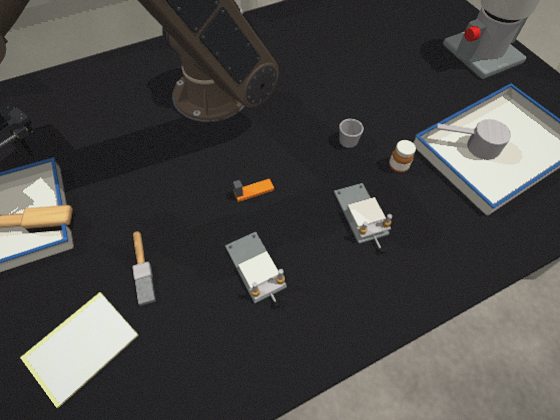

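View pics/t0.png

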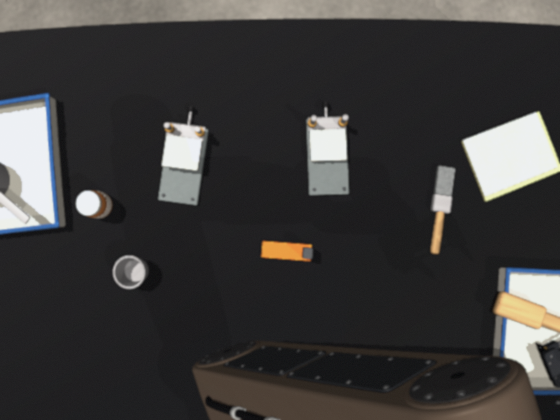

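The scene shows two stands, at about (257,267) and (363,212), and the spacer at (254,189). In the top view the stands are at (185,160) and (327,152), and the spacer is at (287,251) with its grip block on the right. Next I'll measure the corners and compare the two gaps.

```bash
python3 - <<'E'
from h import *
s,t=load('s0'),load('t0')
def cr(d,x,y,w=90,h=110): return cv2.resize(d['pixels'][y:y+h,x:x+w,::-1],None,fx=4,fy=2.7,interpolation=cv2.INTER_CUBIC) if 0 else cv2.resize(d['pixels'][y:y+h,x:x+w,::-1],(int(w*3),int(h*3)),interpolation=cv2.INTER_CUBIC)
im=np.vstack([np.hstack([cr(t,150,105,75,100),cr(t,285,100,75,100)]),]) 
im2=np.hstack([cr(s,330,170,75,100),cr(s,222,222,75,100)])
cv2.imwrite('pics/c0.png',np.hstack([im,im2])[:, :900] if 0 else cv2.resize(np.hstack([im,im2]),(800,267)))
# tile white masks
for n,d,rois in(('t',t,[(150,105,75,100),(285,100,75,100)]),('s',s,[(330,170,75,100),(222,222,75,100)])):
  hsv=cv2.cvtColor(d['pixels'],cv2.COLOR_RGB2HSV)
  for x,y,w,h in rois:
    m=((hsv[...,2]>205)&(hsv[...,1]<40)).astype(np.uint8)
    mm=np.zeros_like(m);mm[y:y+h,x:x+w]=m[y:y+h,x:x+w]
    c=max(cv2.findContours(mm,0,2)[0],key=cv2.contourArea)
    r=cv2.minAreaRect(c); print(n,'white',r, np.round(onz(d,[r[0]],45),1)[0])
    g=((hsv[...,2]>70)).astype(np.uint8)
    mm=np.zeros_like(m);mm[y:y+h,x:x+w]=g[y:y+h,x:x+w]
    mm=cv2.morphologyEx(mm,cv2.MORPH_OPEN,np.ones((7,7)))
    c=max(cv2.findContours(mm,0,2)[0],key=cv2.contourArea)
    bx=cv2.boxPoints(cv2.minAreaRect(c));print(' base',bx.round(1).tolist(),onz(d,bx,10).round(1).tolist())
hsv=cv2.cvtColor(t['pixels'],cv2.COLOR_RGB2HSV)
for n,d in(('t',t),('s',s)):
  hsv=cv2.cvtColor(d['pixels'],cv2.COLOR_RGB2HSV)
  m=cv2.inRange(hsv,(5,150,120),(20,255,255)); 
  c=max(cv2.findContours(m,0,2)[0],key=cv2.contourArea);bx=cv2.boxPoints(cv2.minAreaRect(c))
  print('spacer',n,bx.round(1).tolist(),onz(d,bx,12).round(1).tolist())
E
```

```text
t white ((182.38999938964844, 146.26998901367188), (35.0724983215332, 42.567832946777344), 8.13010311126709) [660.5 186.2  45. ]
 base [[157.10000610351562, 201.39999389648438], [164.10000610351562, 121.0999984741211], [207.3000030517578, 124.80000305175781], [200.3000030517578, 205.1999969482422]] [[541.0, 250.7, 10.0], [726.1, 235.0, 10.0], [715.1, 134.8, 10.0], [531.0, 151.6, 10.0]]
t white ((327.5, 138.5), (41.0, 35.0), 90.0) [ 673.2 -135.8   45. ]
 base [[305.6000061035156, 116.0999984741211], [347.0, 115.30000305175781], [348.5, 194.39999389648438], [307.1000061035156, 195.1999969482422]] [[732.0, -90.3, 10.0], [733.1, -185.6, 10.0], [551.0, -184.6, 10.0], [550.4, -90.4, 10.0]]
s white ((366.3000183105469, 210.90003967285156), (23.40085220336914, 29.725406646728516), 71.56504821777344) [648.2 188.6  45. ]
 base [[333.5, 191.1999969482422], [369.1000061035156, 174.1999969482422], [395.79998779296875, 230.3000030517578], [360.20001220703125, 247.3000030517578]] [[535.3, 159.1, 10.0], [530.5, 284.1, 10.0], [720.2, 243.6, 10.0], [719.9, 129.7, 10.0]]
s white ((258.60003662109375, 268.70001220703125), (25.93838882446289, 31.75216293334961), 63.43495178222656) [ 669.1 -140.2   45. ]
 base [[224.3000030517578, 245.39999389648438], [259.70001220703125, 227.0], [290.1000061035156, 285.6000061035156], [254.6999969482422, 304.0]] [[554.7, -186.0, 10.0], [546.7, -79.4, 10.0], [730.8, -84.2, 10.0], [733.6, -182.5, 10.0]]
spacer t [[260.29998779296875, 257.3999938964844], [261.6000061035156, 240.10000610351562], [311.20001220703125, 243.8000030517578], [309.8999938964844, 261.1000061035156]] [[411.4, 17.1, 12.0], [450.4, 13.7, 12.0], [440.6, -97.8, 12.0], [401.6, -94.3, 12.0]]
spacer s [[233.6999969482422, 189.5], [269.8999938964844, 177.10000610351562], [274.0, 189.0], [237.8000030517578, 201.39999389648438]] [[404.4, -92.9, 12.0], [411.0, 18.5, 12.0], [453.9, 10.4, 12.0], [446.4, -98.9, 12.0]]
```

View pics/c0.png

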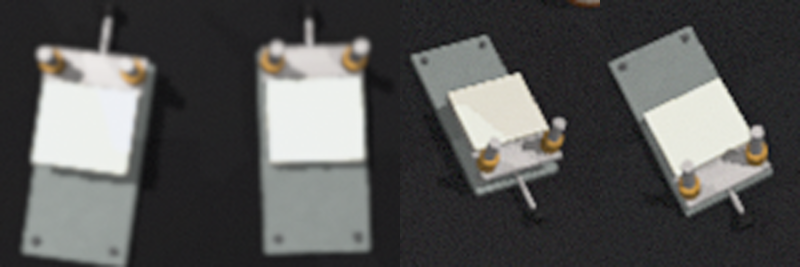

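The left-hand stand, at y≈+190, looks like the one with the raised tile. I'll triangulate the tile heights and fit the aprons to confirm that.

```bash
python3 - <<'E'
from h import *
s,t=load('s0'),load('t0')
def tri(us,ut):
    c1,v1=ray(s,[us]);c2,v2=ray(t,[ut]);v1=v1[0];v2=v2[0]
    k=np.linalg.lstsq(np.c_[v1,-v2],c2-c1,rcond=None)[0]
    a,b=c1+k[0]*v1,c2+k[1]*v2; return ((a+b)/2).round(1),np.linalg.norm(a-b).round(1)
for us,ut in(((366.3,210.9),(182.39,146.27)),((258.6,268.7),(327.5,138.5))): print('tile',tri(us,ut))
for n,d,rois in(('t',t,[(152,100,68,110),(290,100,68,110)]),('s',s,[(325,170,70,85),(222,222,75,90)])):
  lab=d['pixels'].astype(int);hsv=cv2.cvtColor(d['pixels'],cv2.COLOR_RGB2HSV)
  for x,y,w,h in rois:
    m0=np.zeros(hsv.shape[:2],np.uint8);m0[y:y+h,x:x+w]=1
    V=hsv[...,2]
    g=((V>75)&(V<165)).astype(np.uint8)*m0
    g=cv2.morphologyEx(g,cv2.MORPH_OPEN,np.ones((5,5)))
    c=max(cv2.findContours(g,0,2)[0],key=cv2.contourArea)
    r=cv2.minAreaRect(c);bx=cv2.boxPoints(r);print(n,'apron',r[1],onz(d,bx,10).round(1).tolist())
    wm=((V>180)).astype(np.uint8)*m0;wm=cv2.morphologyEx(wm,cv2.MORPH_OPEN,np.ones((5,5)))
    c=max(cv2.findContours(wm,0,2)[0],key=cv2.contourArea)
    ap=cv2.approxPolyDP(c,3,True)[:,0];print('   tile poly',ap.tolist())
E
```

```text
tile (array([656.6, 181.5,  62.6]), np.float64(3.8))
tile (array([ 671.5, -138. ,   47.8]), np.float64(5.7))
t apron (40.39884948730469, 35.4447021484375) [[544.4, 251.1, 10.0], [624.7, 240.0, 10.0], [610.5, 147.9, 10.0], [530.7, 159.3, 10.0]]
   tile poly [[177, 125], [181, 135], [167, 134], [163, 165], [196, 169], [200, 148], [197, 127]]
t apron (34.0, 40.0) [[630.5, -94.0, 10.0], [629.6, -185.3, 10.0], [551.9, -183.5, 10.0], [553.0, -92.6, 10.0]]
   tile poly [[317, 118], [325, 128], [310, 130], [311, 160], [345, 159], [344, 129], [337, 125], [336, 118]]
s apron (59.17382049560547, 29.87657356262207) [[536.1, 160.2, 10.0], [534.2, 253.7, 10.0], [714.1, 214.6, 10.0], [712.4, 129.0, 10.0]]
   tile poly [[374, 198], [350, 204], [357, 224], [383, 218]]
s apron (22.807889938354492, 34.882659912109375) [[554.6, -185.2, 10.0], [549.1, -92.2, 10.0], [615.9, -94.5, 10.0], [619.7, -184.8, 10.0]]
   tile poly [[267, 253], [240, 263], [249, 285], [277, 274]]
```

```bash
cat >> h.py <<'E'
def edges(d,rows,cols,axis):
    """threshold crossings; axis 0: for each row last/first bright col; returns first,last lists"""
    g=cv2.cvtColor(d['pixels'],cv2.COLOR_RGB2GRAY).astype(float);F=[];L=[]
    a,b=(rows,cols)
    for r in range(*a):
        p=g[r,b[0]:b[1]] if axis==0 else g[b[0]:b[1],r]
        i=np.where(p>65)[0]
        f=i[0]-(p[i[0]]-65)/(p[i[0]]-p[i[0]-1]); l=i[-1]+(p[i[-1]]-65)/(p[i[-1]]-p[i[-1]+1])
        F.append((b[0]+f,r) if axis==0 else (r,b[0]+f)); L.append((b[0]+l,r) if axis==0 else (r,b[0]+l))
    return np.array(F),np.array(L)
def line(P):
    vx,vy,x,y=cv2.fitLine(P[:,:2].astype(np.float32),cv2.DIST_HUBER,0,.01,.01).ravel(); return np.array([x,y]),np.array([vx,vy])
def inter(l1,l2):
    k=np.linalg.solve(np.c_[l1[1],-l2[1]],l2[0]-l1[0]); return l1[0]+k[0]*l1[1]
E
python3 - <<'E'
from h import *
t=load('t0')
for nm,r1,c1,r2,rr,cc in(('A',(174,196),(145,220),(140,198),(166,194),(180,216)),('B',(164,190),(292,362),(135,190),(312,344),(170,205))):
    Lf,Rl=edges(t,r1,c1,0); _,Rl=edges(t,r2,c1,0); _,Fr=edges(t,rr,cc,1)
    l,r,f=[line(onz(t,p,10)) for p in(Lf,Rl,Fr)]
    # bench-level for front edge? report
    for n,q in(('left',l),('right',r)): print(nm,n,'yaw deg',np.degrees(np.arctan(q[1][1]/q[1][0])).round(2))
    print('front yaw',-np.degrees(np.arctan(f[1][0]/f[1][1])).round(2))
    a,b=inter(l,f),inter(r,f);print('front corners',a.round(1),b.round(1),np.linalg.norm(a-b).round(1))
E
```

```text
A left yaw deg -8.55
A right yaw deg -8.18
front yaw -8.47
front corners [544.1 251.7] [530.3 158.9] 93.8
B left yaw deg 1.63
B right yaw deg 0.98
front yaw 0.89
front corners [550.1 -93.1] [ 551.6 -186. ] 92.9
```

```bash
cat >> h.py <<'E'
from scipy.spatial.transform import Rotation as Ro
def goto(X,zaz=None):
    """increments in tool axes to reach TCP X with jaw axis azimuth zaz(deg, mod 180)"""
    st=status.state();R=Ro.from_euler('xyz',st['tcp_rot']).as_matrix()
    az=np.degrees(np.arctan2(R[1,2],R[0,2]))
    print('t',st['t'].__round__(2),'pos',st['eef_pos'].round(1),'F',st['ft_force'].round(1),'op',round(st['opening'],3),'zaz',round(az,2),'q1,q6',st['joints'][[0,5]].round(2),'toolx',R[:,0].round(3))
    print('tool shift',(R.T@(np.array(X)-st['eef_pos'])).round(1),'turn about x (mod180)',None if zaz is None else round(-(zaz-az),2))
E
python3 - <<'E'
from h import *
goto([423,-85.5,120],175)
R=Ro.from_euler('xyz',status.state()['tcp_rot']).as_matrix();print(R.round(3))
E
```

```text
t 0.1 pos [ 254.1 -570.8  225.1] F [ 0.3 -0.3  0.3] op 1.001 zaz -66.0 q1,q6 [-1.26 -0.11] toolx [-0.     0.001 -1.   ]
tool shift [ 105.5  351.6 -374.5] turn about x (mod180) -241.0
[[-0.     0.914  0.407]
 [ 0.001  0.407 -0.914]
 [-1.     0.    -0.001]]
```

apply_moves(
  increments=[
    [0,0,30,-32,0],
    [0,0,32,-34,0],
    [0,0,32,-34,0],
    [0,0,32,-34,0],
    [0,0,32,-34,0],
    [0,0,32,-34,0],
    [0,0,32,-34,0],
    [0,0,32,-34,0],
    [0,0,32,-34,0],
    [0,0,32,-34,0],
  ],
)

```text
t: 1.1
eef_pos: [407.4, -131.1, 225.7]
tcp_rot: [0.317, 1.571, -0.835]
ft_force: [0.4, -0.5, -0.3]
opening: 0.998
```

apply_moves(
  increments=[
    [0,10,0,0,-7.6],
    [0,10,0,0,-7.6],
    [0,10,0,0,-7.6],
    [0,10,0,0,-7.6],
    [0,10,0,0,-7.6],
    [0,10,0,0,-7.6],
    [0,10,0,0,-7.6],
    [0,10,0,0,-7.8],
    [0,0,0,0,0],
  ],
)

```text
t: 2.0
eef_pos: [406.7, -132.6, 144.7]
tcp_rot: [2.796, 1.569, 2.71]
ft_force: [0.6, 0.8, -0.5]
opening: 1.0
```

```bash
python3 - <<'E'
from h import *
goto([423,-85.5,100],-5)
E
```

```text
t 2.0 pos [ 406.7 -132.6  144.7] F [ 0.6  0.8 -0.5] op 1.0 zaz -4.89 q1,q6 [-0.47 -0.38] toolx [-0.002  0.001 -1.   ]
tool shift [44.7 48.3 12.3] turn about x (mod180) 0.11
```

apply_moves(
  increments=[
    [0,0,24,6,0],
    [0,0,24,6,0],
    [0,20,0,0,0],
    [0,25,0,0,0],
    [0,25,0,0,0],
    [0,25,0,0,0],
    [0,12,0,0,0],
    [0,5,0,0,0],
    [0,0,0,0,0],
  ],
)

```text
t: 2.9
eef_pos: [423.4, -86.2, 33.5]
tcp_rot: [2.992, 1.57, 2.902]
ft_force: [-0.5, 0.3, 0.2]
opening: 1.001
```

```bash
python3 - <<'E'
from h import *
goto([423,-85.5,33],-5)
a=snap('scene','s1'); snap('top','t1')
cv2.imwrite('pics/c1.png',cv2.resize(a['pixels'][130:240,180:320,::-1],(700,550),interpolation=cv2.INTER_CUBIC))
E
```

```text
t 2.9 pos [423.4 -86.2  33.5] F [-0.5  0.3  0.2] op 1.001 zaz -5.14 q1,q6 [-0.35 -0.26] toolx [-0.001  0.    -1.   ]
tool shift [ 0.5  0.6 -0.5] turn about x (mod180) -0.14
```

View pics/c1.png

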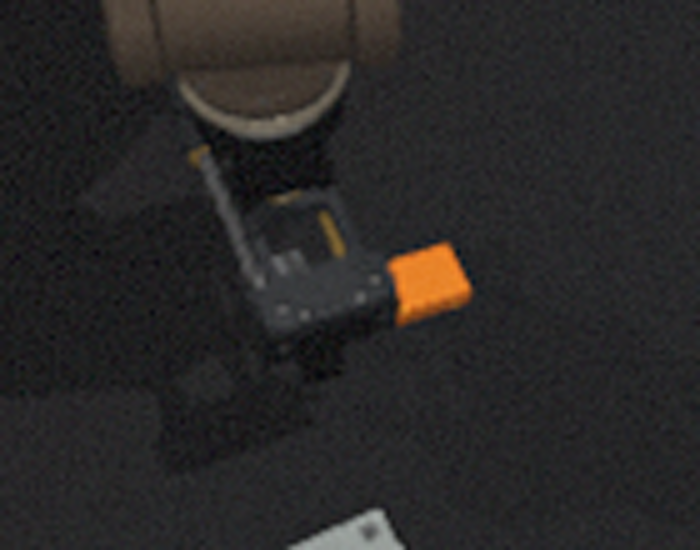

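The gripper stands over the block end, with the orange tip sticking out at crop (430,283). I'll close on it and lift.

apply_moves(
  increments=[
    [0.5,0,0,0,0],
    [0.8,0,0,0,0],
    [1,0,0,0,0],
    [1,0,0,0,0],
    [1,0,0,0,0],
    [1,0,0,0,0],
    [1,0,0,0,0],
    [1,0,0,0,0],
  ],
)

```text
t: 3.8
eef_pos: [423.4, -86.1, 33.6]
tcp_rot: [-1.709, 1.571, -1.796]
ft_force: [-0.2, -0.6, -0.9]
opening: 0.381
```

```bash
python3 - <<'E'
from h import *
goto([423,-85.5,33],-5)
E
```

```text
t 3.8 pos [423.4 -86.1  33.6] F [-0.2 -0.6 -0.9] op 0.381 zaz -5.01 q1,q6 [-0.35 -0.27] toolx [-0. -0. -1.]
tool shift [ 0.6  0.6 -0.5] turn about x (mod180) -0.01
```

apply_moves(
  increments=[
    [1,0,0,0,0],
    [1,0,0,0,0],
    [1,0,0,0,0],
    [1,0,0,0,0],
    [1,0,0,0,0],
    [1,0,0,0,0],
  ],
)

```text
t: 4.4
eef_pos: [423.4, -86.1, 33.6]
tcp_rot: [-1.958, 1.571, -2.046]
ft_force: [-0.5, -0.6, -0.9]
opening: 0.251
```

apply_moves(
  increments=[
    [1,-5,0,0,0],
    [1,-15,0,0,0],
    [1,-20,0,0,0],
    [1,-20,0,0,0],
    [1,-20,0,0,0],
    [1,-15,0,0,0],
    [1,-5,0,0,0],
    [1,0,0,0,0],
  ],
)

```text
t: 5.2
eef_pos: [423.5, -86.2, 134.1]
tcp_rot: [-0.323, 1.569, -0.41]
ft_force: [-0.7, -0.0, -3.0]
opening: 0.253
```

apply_moves(
  increments=[
    [1,0,20,3,0],
    [1,0,35,5,0],
    [1,0,35,5,0],
    [1,0,35,5,0],
    [1,0,35,5,0],
    [1,0,35,5,0],
    [1,0,35,5,0],
    [1,0,35,4,0],
    [1,0,25,3,0],
    [1,0,10,0,0],
  ],
)

```text
t: 6.2
eef_pos: [489.3, 211.1, 132.4]
tcp_rot: [-2.797, 1.569, -2.883]
ft_force: [-0.2, -0.0, -1.8]
opening: 0.25
```

apply_moves(
  increments=[
    [1,0,0,0,6],
    [1,0,0,0,8.2],
    [1,0,0,0,8.2],
    [1,0,0,0,8.2],
    [1,0,0,0,8.2],
    [1,0,0,0,8.2],
    [1,0,0,0,8.2],
    [1,0,0,0,8.2],
    [1,0,0,0,8.2],
    [1,0,0,0,8.2],
  ],
)

```text
t: 7.2
eef_pos: [488.9, 208.5, 132.7]
tcp_rot: [-1.28, 1.569, -2.766]
ft_force: [0.3, 1.1, -1.7]
opening: 0.249
```

apply_moves(
  increments=[
    [1,0,0,0,8],
    [1,0,0,0,5.6],
    [1,0,0,0,0],
    [1,0,0,0,0],
    [1,0,0,0,0],
  ],
)

```text
t: 7.7
eef_pos: [489.3, 209.0, 133.3]
tcp_rot: [-0.893, 1.57, -2.608]
ft_force: [0.3, -0.0, -2.4]
opening: 0.247
```

```bash
python3 - <<'E'
from h import *
goto([489,212.4,55],-98.4)
a=snap('scene','s2'); b=snap('top','t2')
f=lambda d,x,y,w,h:cv2.resize(d['pixels'][y:y+h,x:x+w,::-1],(400,400),interpolation=cv2.INTER_CUBIC)
cv2.imwrite('pics/c2.png',np.hstack([f(a,300,130,120,120),f(b,130,95,140,140)]))
E
```

```text
t 7.7 pos [489.3 209.  133.3] F [ 0.3 -0.  -2.4] op 0.247 zaz -98.29 q1,q6 [0.28 2.  ] toolx [-0. -0. -1.]
tool shift [78.3 -0.8 -3.4] turn about x (mod180) 0.11
```

View pics/c2.png

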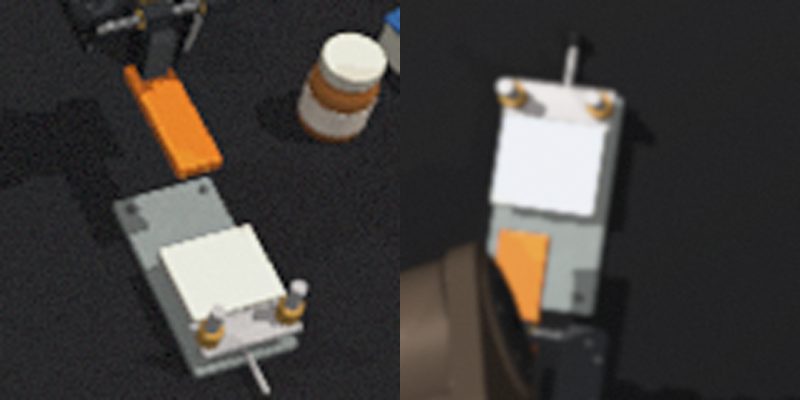

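apply_moves(
  increments=[
    [1,5,0,-3.5,0],
    [1,20,0,0,0],
    [1,20,0,0,0],
    [1,20,0,0,0],
    [1,15,0,0,0],
    [1,5,0,0,0],
    [1,0,0,0,0],
    [1,0,0,0,0],
  ],
)

```text
t: 8.6
eef_pos: [490.2, 212.9, 49.1]
tcp_rot: [1.869, 1.57, 0.152]
ft_force: [-0.6, 0.4, -2.0]
opening: 0.248
```

```bash
python3 - <<'E'
from h import *
goto([489,212.4,45],-98.4)
a=snap('scene','s3'); b=snap('top','t3')
for n,d in(('t',b),('s',a)):
  hsv=cv2.cvtColor(d['pixels'],cv2.COLOR_RGB2HSV); m=cv2.inRange(hsv,(5,170,120),(20,255,255)); m[:,:100]=0;m[:, 395:]=0
  c=max(cv2.findContours(m,0,2)[0],key=cv2.contourArea);bx=cv2.boxPoints(cv2.minAreaRect(c)); print(n,onz(d,bx,26).round(1).tolist())
O=np.array([647.3,189.]);y=np.radians(-8.4);M=np.array([[np.cos(y),np.sin(y)],[-np.sin(y),np.cos(y)]])
f=lambda d,x,y,w,h:cv2.resize(d['pixels'][y:y+h,x:x+w,::-1],(400,400),interpolation=cv2.INTER_CUBIC)
cv2.imwrite('pics/c3.png',np.hstack([f(a,320,150,90,90),f(b,140,105,100,100)]))
E
```

```text
t 8.6 pos [490.2 212.9  49.1] F [-0.6  0.4 -2. ] op 0.248 zaz -98.39 q1,q6 [0.29 2.  ] toolx [ 0.001  0.    -1.   ]
tool shift [ 4.1 -1.1  0.6] turn about x (mod180) 0.01
t [[526.4, 220.6, 26.0], [586.3, 216.4, 26.0], [583.5, 182.5, 26.0], [523.8, 186.8, 26.0]]
s [[477.5, 194.9, 26.0], [474.5, 235.1, 26.0], [592.2, 214.8, 26.0], [594.0, 176.8, 26.0]]
```

View pics/c3.png

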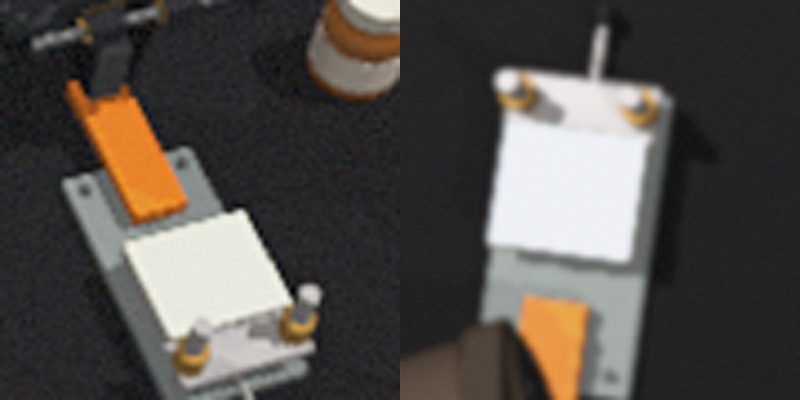

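apply_moves(
  increments=[
    [1,4,0,0.5,0],
    [1,0,4,0,0],
    [1,0,6,0,0],
    [1,0,6,0,0],
    [1,0,6,0,0],
    [1,0,6,0,0],
    [1,0,2,0,0],
    [1,0,0,0,0],
  ],
)

```text
t: 9.5
eef_pos: [519.8, 207.7, 44.5]
tcp_rot: [1.288, 1.571, -0.43]
ft_force: [0.7, 0.5, -1.8]
opening: 0.25
```

apply_moves(
  increments=[
    [1,0,4,0,0],
    [1,0,6,0,0],
    [1,0,6,0,0],
    [1,0,6,0,0],
    [1,0,2,0,0],
    [1,0,0,0,0],
  ],
)

```text
t: 10.1
eef_pos: [543.6, 204.2, 44.5]
tcp_rot: [1.124, 1.571, -0.593]
ft_force: [0.0, -0.7, -1.5]
opening: 0.25
```

```bash
python3 - <<'E'
from h import *
goto([490.2+.989*57,212.9-.146*57,43.8],-98.4)
E
```

```text
t 10.1 pos [543.6 204.2  44.5] F [ 0.  -0.7 -1.5] op 0.25 zaz -98.42 q1,q6 [0.25 1.96] toolx [ 0. -0. -1.]
tool shift [ 0.7  2.9 -0.8] turn about x (mod180) -0.02
```

apply_moves(
  increments=[
    [1,0.4,0,0,0],
    [1,0.4,0,0,0],
    [1,0.2,0,0,0],
    [1,0,0,0,0],
    [1,0,0,0,0],
  ],
)

```text
t: 10.6
eef_pos: [543.2, 204.3, 43.6]
tcp_rot: [0.915, 1.571, -0.802]
ft_force: [-0.6, -0.1, -0.2]
opening: 0.251
```

apply_moves(
  increments=[
    [1,0,1.5,0,0],
    [1,0,1.5,0,0],
    [1,0,1.5,0,0],
    [1,0,1.5,0,0],
    [1,0,0,0,0],
  ],
)

```text
t: 11.1
eef_pos: [549.5, 203.4, 43.6]
tcp_rot: [1.66, 1.57, -0.058]
ft_force: [0.9, -1.1, -0.6]
opening: 0.253
```

apply_moves(
  increments=[
    [1,0,1,0,0],
    [1,0,1,0,0],
    [1,0,1,0,0],
    [1,0,1,0,0],
    [1,0,0,0,0],
  ],
)

```text
t: 11.6
eef_pos: [553.4, 202.8, 43.6]
tcp_rot: [1.53, 1.571, -0.187]
ft_force: [0.1, -0.2, 0.3]
opening: 0.25
```

apply_moves(
  increments=[
    [1,0,1,0,0],
    [1,0,1,0,0],
    [1,0,1,0,0],
    [1,0,0,0,0],
  ],
)

```text
t: 12.0
eef_pos: [556.3, 202.4, 43.6]
tcp_rot: [1.519, 1.571, -0.198]
ft_force: [-0.4, -0.7, 0.7]
opening: 0.252
```

apply_moves(
  increments=[
    [1,0,1,0,0],
    [1,0,1,0,0],
    [1,0,1,0,0],
    [1,0,0,0,0],
  ],
)

```text
t: 12.4
eef_pos: [559.3, 201.9, 43.6]
tcp_rot: [1.485, 1.571, -0.232]
ft_force: [-1.0, 0.1, 1.2]
opening: 0.249
```

apply_moves(
  increments=[
    [1,0,1,0,0],
    [1,0,1,0,0],
    [1,0,1,0,0],
    [1,0,0,0,0],
  ],
)

```text
t: 12.8
eef_pos: [562.3, 201.5, 43.6]
tcp_rot: [1.558, 1.571, -0.159]
ft_force: [-2.1, 0.4, 2.8]
opening: 0.25
```

apply_moves(
  increments=[
    [1,0,1,0,0],
    [1,0,1,0,0],
    [1,0,0,0,0],
  ],
)

```text
t: 13.1
eef_pos: [564.2, 201.2, 43.6]
tcp_rot: [1.542, 1.571, -0.176]
ft_force: [-2.3, 0.9, 3.0]
opening: 0.251
```

apply_moves(
  increments=[
    [1,0,1,0,0],
    [1,0,1,0,0],
    [1,0,0,0,0],
  ],
)

```text
t: 13.4
eef_pos: [566.2, 200.9, 43.6]
tcp_rot: [1.348, 1.571, -0.37]
ft_force: [-2.0, 0.2, 4.8]
opening: 0.251
```

apply_moves(
  increments=[
    [1,-0.2,1,0,0],
    [1,0,1,0,0],
    [1,0,0,0,0],
  ],
)

```text
t: 13.7
eef_pos: [566.3, 200.9, 43.7]
tcp_rot: [-1.319, 1.567, -3.037]
ft_force: [-12.6, 2.9, 7.8]
opening: 0.25
```

apply_moves(
  increments=[
    [1,0,1,0,0],
    [1,0,1,0,0],
    [1,0,0,0,0],
  ],
)

```text
t: 14.0
eef_pos: [566.8, 200.7, 43.5]
tcp_rot: [-1.33, 1.564, -3.047]
ft_force: [-18.8, 4.6, 11.9]
opening: 0.253
```

apply_moves(
  increments=[
    [1,0,1,0,0],
    [1,0,1,0,0],
    [1,0,0,0,0],
  ],
)

```text
t: 14.3
eef_pos: [567.7, 200.6, 43.4]
tcp_rot: [-1.336, 1.562, -3.053]
ft_force: [-22.9, 6.2, 14.3]
opening: 0.248
```

apply_moves(
  increments=[
    [1,0,-1.5,0,0],
    [1,0,-1.5,0,0],
    [1,0,0,0,0],
  ],
)

```text
t: 14.6
eef_pos: [567.6, 200.6, 43.4]
tcp_rot: [-1.299, 1.568, -3.016]
ft_force: [-9.1, 2.8, 4.2]
opening: 0.254
```

apply_moves(
  increments=[
    [1,0,-1,0,0],
    [1,0,0,0,0],
    [1,0,0,0,0],
  ],
)

```text
t: 14.9
eef_pos: [567.5, 200.7, 43.4]
tcp_rot: [-1.239, 1.569, -2.956]
ft_force: [-5.1, 2.3, -0.1]
opening: 0.25
```

apply_moves(
  increments=[
    [0.7,0,0,0,0],
    [0.6,0,0,0,0],
    [0.5,0,0,0,0],
    [0.5,0,0,0,0],
    [0.5,0,0,0,0],
    [0.5,0,0,0,0],
    [0.5,0,0,0,0],
  ],
)

```text
t: 15.6
eef_pos: [568.1, 200.7, 43.8]
tcp_rot: [1.324, 1.571, -0.393]
ft_force: [0.6, 0.0, 0.9]
opening: 0.502
```

apply_moves(
  increments=[
    [0.5,-3,0,0,0],
    [0.5,-10,0,0,0],
    [0.5,-20,0,0,0],
    [0.5,-25,0,0,0],
    [0.5,-25,0,0,0],
    [0.5,-25,0,0,0],
    [0.5,-10,0,0,0],
    [0.5,0,0,0,0],
  ],
)

```text
t: 16.4
eef_pos: [568.4, 200.8, 163.4]
tcp_rot: [1.92, 1.568, 0.203]
ft_force: [0.3, -1.0, -0.8]
opening: 0.499
```

apply_moves(
  increments=[
    [0.8,-10,-30,0,0],
    [1,-10,-40,0,0],
    [1,0,-45,0,0],
    [1,0,-30,0,0],
    [1,0,0,0,0],
  ],
)

```text
t: 16.9
eef_pos: [421.0, 221.9, 181.0]
tcp_rot: [-1.086, 1.568, -2.802]
ft_force: [0.1, -0.0, 0.7]
opening: 0.138
```

```bash
python3 - <<'E'
from h import *
goto([647,189,160],-98.4)
a=snap('scene','s4'); b=snap('top','t4')
f=lambda d,x,y,w,h:cv2.resize(d['pixels'][y:y+h,x:x+w,::-1],(400,400),interpolation=cv2.INTER_CUBIC)
cv2.imwrite('pics/c4.png',np.hstack([f(a,320,150,90,90),f(b,140,105,100,100)]))
E
```

```text
t 16.9 pos [421.  221.9 181. ] F [ 0.1 -0.   0.7] op 0.138 zaz -98.31 q1,q6 [0.35 2.06] toolx [-0.003 -0.001 -1.   ]
tool shift [ 2.040e+01  2.285e+02 -1.000e-01] turn about x (mod180) 0.09
```

View pics/c4.png

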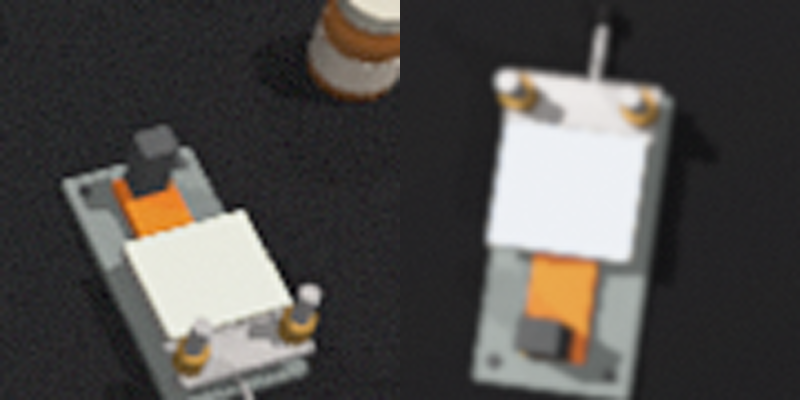

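apply_moves(
  increments=[
    [1,0,20,0,0],
    [1,0,35,0,0],
    [1,0,40,0,0],
    [1,0,40,0,0],
    [1,0,40,0,0],
    [1,0,35,0,0],
    [1,0,18,0,0],
    [1,0,0,0,0],
  ],
)

```text
t: 17.8
eef_pos: [652.6, 187.1, 179.8]
tcp_rot: [-0.884, 1.57, -2.604]
ft_force: [-0.0, -0.0, -1.1]
opening: 0.003
```

apply_moves(
  increments=[
    [1,15,0,0,0],
    [1,20,0,0,0],
    [1,20,0,0,0],
    [1,20,0,0,0],
    [1,15,0,0,0],
    [1,10,0,0,0],
    [1,5,0,0,0],
    [1,0,0,0,0],
  ],
)

```text
t: 18.6
eef_pos: [649.9, 188.6, 76.4]
tcp_rot: [-1.048, 1.57, -2.765]
ft_force: [-0.1, -0.1, 0.8]
opening: 0.003
```

```bash
python3 - <<'E'
from h import *
goto([647,189,47],-98.4)
print(onz(load('t4'),[(140+185/4,105+362/4)],22))
E
```

```text
t 18.6 pos [649.9 188.6  76.4] F [-0.1 -0.1  0.8] op 0.003 zaz -98.4 q1,q6 [0.18 1.9 ] toolx [-0.001 -0.    -1.   ]
tool shift [29.4 -2.9 -0. ] turn about x (mod180) 0.0
[[552.5609093  181.60396304  22.        ]]
```

apply_moves(
  increments=[
    [1,4,-3,0,0],
    [1,4,0,0,0],
    [1,3,0,0,0],
    [1,2,0,0,0],
    [1,2,0,0,0],
    [1,2,0,0,0],
    [1,0,0,0,0],
  ],
)

```text
t: 19.3
eef_pos: [647.1, 188.9, 59.5]
tcp_rot: [-0.917, 1.57, -2.635]
ft_force: [0.3, -0.8, 0.4]
opening: 0.004
```

apply_moves(
  increments=[
    [1,1.5,0,0,0],
    [1,1.5,0,0,0],
    [1,1.5,0,0,0],
    [1,0,0,0,0],
  ],
)

```text
t: 19.7
eef_pos: [647.1, 188.9, 55.2]
tcp_rot: [-0.324, 1.571, -2.041]
ft_force: [-0.0, 0.1, -0.8]
opening: 0.004
```

apply_moves(
  increments=[
    [1,1,0,0,0],
    [1,1,0,0,0],
    [1,1,0,0,0],
    [1,0,0,0,0],
  ],
)

```text
t: 20.1
eef_pos: [647.2, 189.0, 52.2]
tcp_rot: [0.82, 1.571, -0.897]
ft_force: [0.6, 0.1, -0.3]
opening: 0.002
```

apply_moves(
  increments=[
    [1,1,0,0,0],
    [1,1,0,0,0],
    [1,1,0,0,0],
    [1,0,0,0,0],
  ],
)

```text
t: 20.5
eef_pos: [647.1, 189.0, 49.1]
tcp_rot: [-0.305, 1.571, -2.022]
ft_force: [-0.1, 0.5, 1.3]
opening: 0.003
```

apply_moves(
  increments=[
    [1,1,0,0,0],
    [1,1,0,0,0],
    [1,0,0,0,0],
  ],
)

```text
t: 20.8
eef_pos: [647.1, 189.0, 47.4]
tcp_rot: [0.569, 1.571, -1.148]
ft_force: [-0.9, 0.5, 3.1]
opening: 0.007
```

apply_moves(
  increments=[
    [1,0.5,0,0,0],
    [1,0.5,0,0,0],
    [1,0,0,0,0],
  ],
)

```text
t: 21.1
eef_pos: [647.2, 189.0, 47.3]
tcp_rot: [1.54, 1.57, -0.178]
ft_force: [-3.4, -1.0, 11.7]
opening: 0.006
```

apply_moves(
  increments=[
    [1,0.3,0,0,0],
    [1,0,0,0,0],
    [1,0,0,0,0],
    [1,0,0,0,0],
    [1,0,0,0,0],
  ],
)

```text
t: 21.6
eef_pos: [647.2, 189.0, 47.3]
tcp_rot: [1.676, 1.57, -0.042]
ft_force: [-4.3, -1.2, 14.6]
opening: 0.004
```

```bash
python3 - <<'E'
from h import *
goto([647,189,47],-98.4)
a=snap('scene','s5'); b=snap('top','t5')
f=lambda d,x,y,w,h:cv2.resize(d['pixels'][y:y+h,x:x+w,::-1],(400,400),interpolation=cv2.INTER_CUBIC)
cv2.imwrite('pics/c5.png',np.hstack([f(a,320,150,90,90),f(b,140,105,100,100)]))
E
```

```text
t 21.6 pos [647.2 189.   47.3] F [-4.3 -1.2 14.6] op 0.004 zaz -98.4 q1,q6 [0.19 1.9 ] toolx [ 0.001 -0.    -1.   ]
tool shift [ 0.3 -0.2 -0. ] turn about x (mod180) -0.0
```

View pics/c5.png

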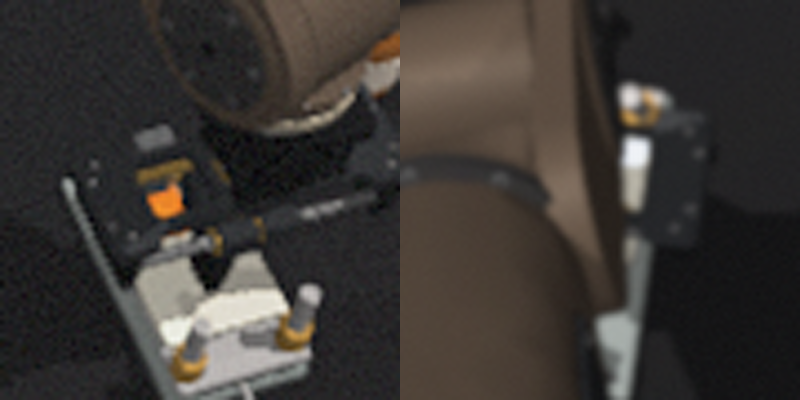

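The fingertips are on the tile with the orange tongue still under its front edge. TCP z of 47.3 puts the tile top at about 36.3 mm, so the gap is about 12.3 mm, and the push is steady at 14.6 N. I'm handing in.

```bash
python3 -c "
from cell import env,status
print(env.job_done()); print(status.state()['ft_force'])"
```

```text
the job is handed in; nothing more can be done
None
the job is handed in; nothing more can be done
```

I slid the orange spacer under the raised tile of the left stand (stand_a, y ≈ +190 mm) until it met the depth stop. I then let go and pressed the tile down onto it, and handed the job in at 21.6 s with the push still on. No verdict was reported.

- **Depth stop:** the spacer came up hard at about 18 mm past the tile's centre, inside the stop's possible range of 5 to 25 mm. The push reached about 23 N along the slide, then I backed off to about 5 N before releasing.
- **Placement:** after release both pictures showed the spacer flat, straight and centred. Its rear corner was within about 3 mm of where it should be.
- **Tile gap before pressing:** I felt the tile at a gap of about 15 to 16 mm. That is only just above the 14.5 mm limit, and it is read from a faint rise in force.
- **Final press:** the push was 14.6 N vertically, with about 4 N sideways. The tile top was at about 36.3 mm, so the gap was about 12.3 mm against the 12 mm spacer.
- **Disagreement:** the first camera triangulation put the tile tops about 10 mm too high. I used it only to tell which tile was higher.
- **Not re-checked:** I did not measure the other stand's tile, the jar, the cup or the brush again at the end. The arm hid much of that area in the last pictures, but I saw no unexpected forces while moving.

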